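Dock the inspection lamp battery end down and pin it in

ROBOT

A 6-joint arm with a two-finger parallel gripper is mounted at the origin on the work surface. World frame = base frame: x ahead of the robot, y to its left, z up, the work surface at z = 0. Lengths are in mm, angles in degrees, forces in N, time in s.
With the tool pointing down it reaches from about 300 to 850 mm from the base axis. Payload 4.2 kg.
Tool frame: the origin (TCP) lies midway between the tips of the shut fingers; the grasp point (between the pads) lies 19 mm behind it (env.grasp_offset is the distance from the TCP to the grasp point, in mm); z points along the fingers, y is the line along which they close (so a half turn about z gives the same grasp; the last joint's range is limited). The gripper opens to 91 mm and grips with 3 to 60 N. Pads are 32 mm wide; open, the fingers measure 118 mm over their backs; the gripper's body (76 mm by 178 mm) begins 60 mm behind the grasp point.
Start: joints at [72.193, 18.312, 89.639, -0, 72.044, -1.146], TCP at [164.865, 550.874, 213.976] pointing down, gripper open.
Joint ranges: [-177.97, 177.97], [-48.28, 115.42], [12.27, 149.76], [-77.06, 257.06], [2.81, 150.46], [-146.56, 146.56]. Speed limits (degrees/s): [147.25, 147.25, 180, 180, 180, 180].

INTERFACE

Orientations are given as [roll, pitch, yaw] about the fixed x, y, z axes, in that order (R = Rz(yaw) Ry(pitch) Rx(roll)).
In Python, from workcell import env, optics gives the robot as it stands. The module is installed in compiled form; this text tells all that it offers.
- The arm moves only by the tool send_rows, never from a script. Its argument "targets" is a list that holds one entry, the list of rows, each a list of 7 numbers: the turn, a rotation vector about the world's x, y, z scaled (see below), then the shift along the world's x, y, z scaled (see below), then the closure, from -1 (fully open) to 1 (shut). In form: [[[rx, ry, rz, x, y, z, gripper], ...]]. A call has 1 to 12 rows; each row shifts and turns the commanded pose from where the row before left it; what a row does not reach is not made up. The controller multiplies each number of a shift by 0.2 m and each number of a turn by pi/2 rad. A row lasts 1/10 s, in which the tool goes at most 50 mm and 8.59 degrees, less where a joint would pass 70% of its speed; a pose out of reach is approached as far as the arm can. A call with a number of a shift or a turn outside -1 to 1 is refused whole. A call with a gripper value outside its range is refused whole. The fingers move at their own pace and stop on an object; "grip_force" is the grip in N (left out, the last holds). Time passes only in rows, so rows that do not move let the fingers close. It gives the time, the measured TCP pose, the force, the opening and the grip force at its end, in the units of the state.
- env.state(): the state, without advancing time (a new reading comes with each control period).
- optics.grab_frame(name): name is "scene" or "side" or "wrist"; returns (picture, depth): 480x640x3 uint8, red, green, blue; 480x640 float32, mm along the optical axis (not along the pixel's ray), 0 where there is no reading.
- optics.camera_info(name): a dict with "camera_matrix" (3x3 intrinsics, pixels), "R" (3x3) and "t" (3): a world point X has camera coordinates R X + t; the wrist camera has in their place "mount" (4x4, takes a point from camera to tool coordinates, whose origin is the TCP and whose axes are the flange's). Camera axes: x right, y down, z forward; pixel columns grow to the right and rows downward; lengths in mm; the calibration is good to about 2 mm. A picture is of the moment at which its call begins: read the wrist's pose just before it. camera_info takes no time and is no camera call.
- env.job_done(): hands the job in; it is judged then, once.
Trained networks look in the newest picture that a camera, given by its name, has taken for a name from the list of things; names that differ only in an ending like _2 or _b are one class to them, and where a whole thing is asked for, a point or a joint stands for the part that bears it (a point fixed in the world has none). Each returns a list of dicts, best first, with "conf" (0 to 1); they miss things now and then, are a little off and sometimes report something else, mostly with a low value. They report only what shows in the picture. A call takes as long as a camera call. They do not tell look-alikes from the thing itself.
- optics.silhouettes(camera, name): "mask" (480x640 bool, what is visible of it) and "at" ([column, row] in pixels, amid what is visible of it).
- optics.place_of(camera, name): "at" ([column, row] in pixels: a listed point, or the origin of a listed thing).
The state is a dict: "time_s": time; "qpos": joint angles; "qvel": joint speeds; "effort": joint torques, N m; "ee_pos": TCP position; "ee_rot": TCP orientation; "force": force on the tool from outside, world axes, zero at the start; "torque": the same for the moment, N m; "gripper_width": finger opening in mm; "gripper_force": force on a finger pad.
Only numpy, scipy, OpenCV 4.12 (cv2) and the standard library are available. Lean on these libraries where they do the work, as an engineer would, in place of code of your own. Each camera call takes 0.05 s, during which the arm holds its last target. There are 200 camera calls.

TASK

Pick up the orange inspection lamp and find out which end is heavy: that is the battery end, and both ends look alike. Lay the lamp in the sloping charging dock with the battery end at the low end, so that its weight presses the brass spring pad down. Then swing the yellow keeper arm shut over the lamp until its hole lines up with the hole in the blue lug, push the red-headed lock pin fully down through both holes, and leave the spray can, wrench and paper roll where they are.

Things in the scene. Friction and masses are not known exactly. Their poses are not given: they have to be found in the camera images.
- lamp: Orange bar-shaped lamp, black ends, white light strip on top, 200 x 36 x 36 mm, 0.46 kg, lying flat, its length roughly along the world's y (within 35 deg). Origin at its centre, x along its length, z up. A 0.28 kg battery in one end puts the centre of mass 38 mm off the middle, to +x or -x at random; held by the middle it loads the wrist by 0.17 N m, and in a weak grip that end droops.
- dock: Charging dock, base 235 x 180 x 12 mm. Origin on the table below the seat's middle; x level, from the slope's low end to its high end; z up. The seat slopes 25 deg: two grey U supports, 46 mm between their walls, centred 83 mm down (brass pad, end wall 106 mm down) and 60 mm up the slope from the seat point; 115 mm between them is open for fingers.
- seat (a point): Where the centre of the seated lamp comes, 85 mm above the table over the dock's origin; axes as the dock's (level). The lamp's length then runs along the dock's x, raised 25 deg towards +x, its battery end towards -x. It may lie up to 6 mm further down, at the end wall.
- pad (a joint): Brass spring pad under the lamp's low end: 0 = up, 0.008 m = fully down, square to the slope. It yields from 1.3 N and is fully down at 2 N: the weight of the battery end (over 2.4 N) takes it down, that of the light end (under 1 N) does not.
- keeper (a joint): Yellow keeper arm, flat bar 22 mm wide, 8 mm thick, on an upright pivot, underside 95 mm above the table, clear above the seated lamp. 0 = shut, at its stop, pointing to the dock's -y, its hole over the lug's; grows (rad) clockwise seen from above as it opens, at 1.57 pointing to the dock's -x, its stop at 2.1. Light friction, 0.06 N m; stays where left.
- keeper_handle (a point): Top centre of the upright round black handle on the keeper arm: 16 mm in diameter, 44 mm tall, 65 mm from the pivot, its top 147 mm above the table. Moves with the arm.
- keeper_pivot (a point): Top of the keeper arm on its pivot axis, 103 mm above the table; in the dock's frame x -65, y +55 mm.
- lug_hole (a point): Mouth of the 17 mm through-hole in the dock's blue lug, 93 mm above the table; in the dock's frame x -65, y -55 mm; axes as the dock's. Lug 22 mm thick, open below. The keeper's 17 mm hole (40 x 40 mm plate, 110 mm from the pivot) lies over it when shut.
- pin: Lock pin upright in the pin block: steel shank 12 mm thick, 48 mm long, tapered foot; collar 28 mm wide, 5 mm thick; round red head 24 mm wide, 35 mm tall; 88 mm in all, 0.09 kg. Origin at the foot's end, z up. Parked, its collar rests on the block: foot 12 mm above the table. Fully in, the collar lies on the keeper: foot 55 mm above the table.
- pin_block: Blue block 70 x 70 x 60 mm, fixed to the table, with a 17 mm hole in which the lock pin is parked. Origin at the centre of its underside.
- spray_can: Bystander: upright spray can, 64 mm in diameter, 200 mm tall, origin at the centre of its underside.
- wrench: Bystander: steel wrench 180 mm long lying on the table at the far left; origin about its middle.
- paper_roll: Bystander: blue paper roll, 120 mm in diameter, 200 mm tall, standing far to the right; origin at the centre of its underside.
Not all that is in view belongs to the job. Of the things shaped like the lamp, the orange one is meant.

How it is judged (in metres and radians):
On the way, in this order (a step that is already met when the one before it is completed fails the run):
1. the lamp has been lifted clear of the table (height (world z) of lamp above 0.06 m), for 0.3 s.
2. the lamp lies in the dock, let go, and its battery end holds the spring pad down (value of joint pad above 0.005 m and x of lamp in the frame of seat between -0.025 and 0.025 m and y of lamp in the frame of seat between -0.012 and 0.012 m and z of lamp in the frame of seat between -0.02 and 0.015 m and contact force between the fingers and lamp below 0.1 N), for 0.3 s.
3. the keeper arm is shut over the lamp (value of joint keeper below 0.06 rad), for 0.2 s.
At the end, for the whole second after the job is handed in: Lamp centre within 25 mm of the seat point lengthwise, 12 mm sideways, -20 to +15 mm in height, pad down over 5 mm; keeper within 0.06 rad of shut; pin upright within 0.15 rad, within 6 mm of the lug hole's axis, foot over 30 mm below the lug's top (38 fully in); lamp and pin at rest (value of joint pad above 0.005 m and x of lamp in the frame of seat between -0.025 and 0.025 m and y of lamp in the frame of seat between -0.012 and 0.012 m and z of lamp in the frame of seat between -0.02 and 0.015 m and value of joint keeper below 0.06 rad and horizontal distance between pin and lug_hole below 0.006 m and z of pin in the frame of lug_hole below -0.03 m and angle between pin's own z axis and vertical below 0.15 rad and linear speed of each of lamp, pin below 0.02 m/s); the robot touches nothing.
It fails at once if the spray can, wrench or paper roll is moved more than 40 mm (distance of any of spray_can, wrench, paper_roll from where it was at the start of the episode above 0.04 m).
It also fails if it takes over 72 s, if anything falls off the work surface, if the arm or the gripper's body presses on something with over 40 N, if the wrist force passes 120 N, or if a joint passes its speed limit or range.

## Working session

There is one attempt and no reset: what is moved stays moved. The work goes in short steps, Python scripts to look and compute and a tool call to move; the robot and the scene stay as the last step left them, time stands still between calls to the robot, and variables do not carry over. Pictures are saved under pics/ and viewed, at most 13 in all, crops included, and the job is handed in when it is done.

Besides the shell and the picture viewer there is one more tool, called after "Request:" as a command line: name --argument value ..., lists and objects as JSON in quotes. send_rows: Moves the arm, as the interface text tells. Its arguments: {"type":"object","properties":{"targets":{"type":"array"},"grip_force":{"type":"number"}},"required":["targets"]}

```bash
mkdir -p pics
cat > h.py <<'E'
import numpy as np, cv2
from workcell import env, optics
from scipy.spatial.transform import Rotation as Ro
def cam(name):
    i=optics.camera_info(name); K=np.array(i["camera_matrix"])
    if "R" in i: return K,np.array(i["R"]),np.array(i["t"]).ravel()
    s=env.state(); M=np.array(i["mount"]); T=np.eye(4); r=np.array(s["ee_rot"])
    T[:3,:3]=r if r.shape==(3,3) else Ro.from_euler('xyz',r,degrees=True).as_matrix()
    T[:3,3]=s["ee_pos"]; W=np.linalg.inv(T@M); return K,W[:3,:3],W[:3,3]
def at_depth(c,uv,d):
    K,R,t=c; p=np.linalg.inv(K)@np.array([uv[0],uv[1],1.])*d; return R.T@(p-t)
def at_z(c,uv,z):
    K,R,t=c; o=-R.T@t; r=R.T@np.linalg.inv(K)@np.array([uv[0],uv[1],1.]); return o+r*(z-o[2])/r[2]
def cloud(c,D):
    K,R,t=c; v,u=np.mgrid[:480,:640]; P=np.stack([u,v,np.ones_like(u)],-1)@np.linalg.inv(K).T*D[...,None]
    return (P-t)@R
def proj(c,X):
    K,R,t=c; p=K@(R@np.array(X)+t); return p[:2]/p[2]
E
python3 - <<'E'
from h import *
s=env.state(); print(s)
for n in("scene","side"):
    c=cam(n); im,D=optics.grab_frame(n); cv2.imwrite(f"pics/{n}0.png",im[...,::-1]); np.savez(f"{n}0.npz",im=im,D=D)
    print(n,"cam at",-c[1].T@c[2])
    for k in("lamp","dock","keeper_handle","keeper_pivot","lug_hole","pin","pin_block","spray_can","wrench","paper_roll"):
        for r in optics.place_of(n,k)[:3]:
            u=r["at"];d=D[int(u[1]),int(u[0])]; print(k,np.round(u),round(r["conf"],2),np.round(at_depth(c,u,d)))
E
```

```text
{'time_s': 0.0, 'qpos': array([ 7.21923746e+01,  1.83511192e+01,  8.97060073e+01,  2.36253073e-03,
        7.20437065e+01, -1.14839525e+00]), 'qvel': array([ 0.03921551, -0.07552718,  0.01423891, -0.1137049 , -0.05893531,
       -0.06271914]), 'effort': array([-3.50587070e-03, -4.12458837e+01, -2.31970042e+01,  7.23583787e-02,
        4.56637423e-02, -1.46686170e-04]), 'ee_pos': array([164.69711135, 550.38360201, 213.12821579]), 'ee_rot': array([-1.79899232e+02, -4.26660774e-03,  1.63340036e+02]), 'force': array([-0.06154358, -0.23788876, -0.11598421]), 'torque': array([ 0.02019766, -0.01518918, -0.0434767 ]), 'gripper_force': 0.0, 'gripper_width': 91.02540100196572}
scene cam at [1658.4474965    88.25321923 1063.74083966]
lamp [442. 248.] 0.94 [479. 275.  23.]
lamp [358. 348.] 0.84 [871.  56.  32.]
lamp [473. 206.] 0.62 [286. 377.  36.]
dock [307. 274.] 0.56 [670. -93.  67.]
keeper_handle [330. 204.] 0.87 [464. -52. 146.]
keeper_pivot [327. 224.] 0.61 [497. -59. 101.]
lug_hole [287. 232.] 0.62 [ 527. -171.   89.]
pin [225. 243.] 0.48 [ 555. -348.   55.]
pin [494. 318.] 0.3 [718. 395
[... 166 characters left out ...]
 [ 653. -483.   61.]
side cam at [ 219.50154995 -674.95272766  957.61194221]
lamp [166. 189.] 0.93 [279. 358.  36.]
lamp [241. 187.] 0.76 [466. 259.  37.]
dock [344. 268.] 0.71 [ 552. -162.   93.]
keeper_handle [284. 238.] 0.93 [457. -56. 147.]
keeper_handle [344. 268.] 0.51 [ 586. -113.   13.]
keeper_pivot [310. 240.] 0.61 [520. -61. 106.]
lug_hole [338. 276.] 0.89 [ 536. -164.   78.]
pin [380. 366.] 0.47 [ 503. -388.   60.]
pin_block [378. 371.] 0.92 [ 496. -394.   58.]
spray_can [334. 173.] 0.62 [725. 178.  34.]
spray_can [286. 236.] 0.46 [464. -50. 147.]
spray_can [343. 268.] 0.45 [ 552. -160.   93.]
wrench [298. 139.] 0.52 [717. 398.   8.]
paper_roll [452. 406.] 0.78 [ 542. -541.  155.]
```

View pics/scene0.png

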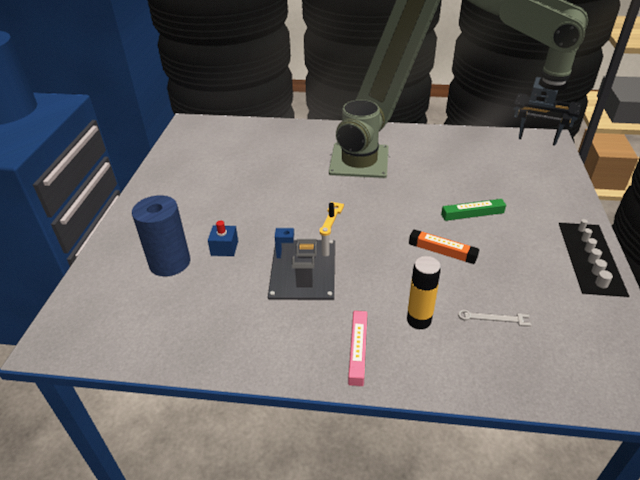

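View pics/side0.png

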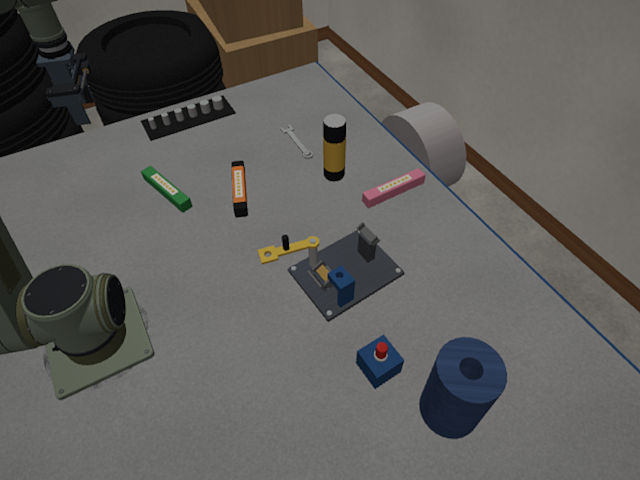

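Run:
```python
from h import *
for n in("scene","side"):
    z=np.load(f"{n}0.npz"); im,D=z["im"],z["D"]; c=cam(n); P=cloud(c,D); H=cv2.cvtColor(im,cv2.COLOR_RGB2HSV).astype(int); h,s,v=H[...,0],H[...,1],H[...,2]
    X,Y,Z=P[...,0],P[...,1],P[...,2]; ok=D>0
    def rect(m,t):
        q=P[m]; r=cv2.minAreaRect(q[:,:2].astype(np.float32)); print(n,t,m.sum(),np.round(r[0]),np.round(r[1]),round(r[2],1),"z",np.round(np.percentile(q[:,2],[5,50,95])), "mean",np.round(q.mean(0)))
    # lamp: all points 10..45 high near
    lm=ok&(abs(X-475)<130)&(abs(Y-270)<130)&(Z>28)&(Z<45)&~((h>35)&(h<85)&(s>80))
    rect(lm,"lamp top")
    rect(ok&(X>400)&(X<800)&(Y>-290)&(Y<60)&(Z>7)&(Z<17),"base")
    rect(ok&(h>18)&(h<30)&(s>130)&(X<560)&(X>350)&(Y<30)&(Y>-200)&(Z>97)&(Z<110),"keeper")
    b=ok&(h>100)&(h<125)&(s>100)
    rect(b&(abs(X-520)<80)&(Y>-230)&(Y<-110)&(Z>86)&(Z<98),"lug top")
    rect(b&(abs(X-520)<80)&(Y>-440)&(Y<-300)&(Z>54)&(Z<65),"block top")
    rect(ok&((h<6)|(h>174))&(s>150)&(abs(X-520)<80)&(Y>-440)&(Y<-300),"red")
    rect(ok&(v<60)&(X<560)&(X>350)&(Y<30)&(Y>-200)&(Z>138)&(Z<155),"handle top")
    rect(ok&(abs(X-740)<110)&(abs(Y-190)<80)&(Z>190)&(Z<207),"can top")
im=np.load("side0.npz")["im"]; a=im[140:220,120:280]; b=im[220:320,230:420]
a=cv2.resize(a,(780,390),interpolation=cv2.INTER_CUBIC)
cv2.imwrite("pics/crop1.png",a[...,::-1])
```

```text
scene lamp top 646 [467. 279.] [199.  48.] 69.9 z [29. 34. 38.] mean [471. 280.  34.]
scene base 2513 [ 557. -121.] [305. 179.] 5.2 z [ 8. 11. 15.] mean [ 614. -116.   11.]
scene keeper 218 [469. -54.] [ 40. 152.] 78.4 z [ 98. 102. 106.] mean [476. -49. 102.]
scene lug top 194 [ 537. -177.] [49. 52.] 10.3 z [87. 92. 96.] mean [ 538. -177.   92.]
scene block top 316 [ 521. -366.] [75. 73.] 5.1 z [56. 59. 63.] mean [ 527. -363.   59.]
scene red 86 [ 519. -368.] [30. 21.] 27.0 z [ 74.  92. 101.] mean [ 525. -365.   90.]
scene handle top 18 [463. -52.] [17.  9.] 6.2 z [139. 144. 147.] mean [464. -52. 144.]
scene can top 421 [742. 205.] [60. 60.] 21.4 z [191. 199. 202.] mean [746. 206. 198.]
side lamp top 643 [464. 277.] [203.  37.] 69.6 z [32. 37. 40.] mean [462. 270.  37.]
side base 4025 [ 638. -114.] [346. 321.] 4.8 z [ 9. 12. 16.] mean [ 582. -127.   12.]
side keeper 529 [468. -50.] [ 41. 145.] 82.2 z [ 99. 103. 106.] mean [457. -53. 103.]
side lug top 360 [ 535. -178.] [41. 53.] 6.0 z [88. 93. 96.] mean [ 534. -180.   93.]
side block top 837 [ 517. -369.] [71. 69.] 3.5 z [57. 60. 63.] mean [ 513. -372.   60.]
side red 149 [ 520. -366.] [32. 21.] 43.8 z [ 72.  99. 102.] mean [ 514. -371.   93.]
side handle top 36 [459. -53.] [11. 13.] 47.6 z [139. 146. 150.] mean [459. -54. 145.]
side can top 305 [738. 204.] [58. 61.] 30.8 z [191. 200. 203.] mean [736. 201. 199.]
```

View pics/crop1.png

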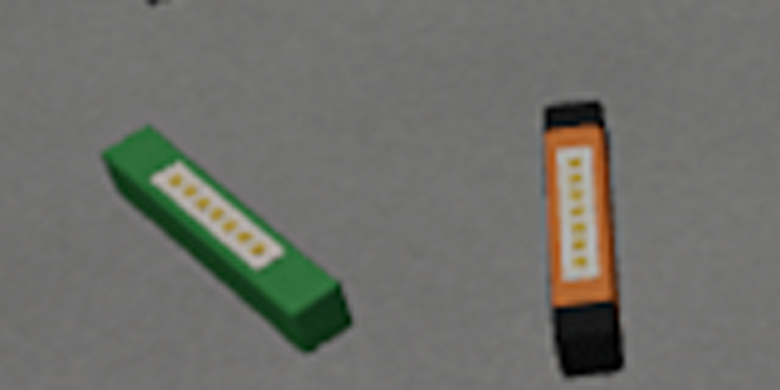

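Side view crop: candidates were the orange bar at side (239,188) / scene (444,246), the green bar at scene (473,208) and the pink bar at scene (358,348). The crop shows the orange bar with black ends, which is the lamp. It lies at about (465,277), axis at 69.6°.

Request:
send_rows --targets '[[[0, 0, -0.0868, 0.125, -0.114, 0, -1], [0, 0, -0.0868, 0.125, -0.114, 0, -1], [0, 0, -0.0868, 0.125, -0.114, 0, -1], [0, 0, -0.0868, 0.125, -0.114, 0, -1], [0, 0, -0.0868, 0.125, -0.114, 0, -1], [0, 0, -0.0868, 0.125, -0.114, 0, -1], [0, 0, -0.0868, 0.125, -0.114, 0, -1], [0, 0, -0.0868, 0.125, -0.114, 0, -1], [0, 0, -0.0868, 0.125, -0.114, 0, -1], [0, 0, -0.0868, 0.125, -0.114, 0, -1], [0, 0, -0.0868, 0.125, -0.114, 0, -1], [0, 0, -0.0868, 0.125, -0.114, 0, -1]]]'

```text
time_s: 2.3
ee_pos: [465.8, 276.2, 214.1]
ee_rot: [180.0, -0.0, 69.3]
force: [0.9, 0.5, 1.0]
gripper_width: 91.2
gripper_force: 0.0
```

Request:
send_rows --targets '[[[0, 0, 0, 0, 0, 0, -1], [0, 0, 0, 0, 0, 0, -1], [0, 0, 0, 0, 0, 0, -1]]]'

```text
time_s: 2.6
ee_pos: [464.2, 277.7, 213.9]
ee_rot: [-180.0, 0.0, 69.7]
force: [-0.3, -0.2, -0.2]
gripper_width: 91.1
gripper_force: 0.0
```

Run:
```python
from h import *
s=env.state(); print(s["time_s"],s["ee_pos"],s["ee_rot"],s["force"],s["torque"],s["qpos"])
c=cam("wrist"); im,D=optics.grab_frame("wrist"); cv2.imwrite("pics/w1.png",im[...,::-1]); P=cloud(c,D)
print("cam",-c[1].T@c[2], D[D>0].min())
X,Y,Z=P[...,0],P[...,1],P[...,2]
m=(D>0)&(abs(X-465)<120)&(abs(Y-277)<120)&(Z>30)&(Z<42)
q=P[m]; print(m.sum(),cv2.minAreaRect(q[:,:2].astype(np.float32)),np.median(q[:,2]))
# dock base from fixed cams
for n in("scene","side"):
    z=np.load(f"{n}0.npz"); im,D=z["im"],z["D"]; c=cam(n); P=cloud(c,D); v=im.max(-1)
    m=((D>0)&(v<95)&(P[...,2]>5)&(P[...,2]<18)&(abs(P[...,0]-595)<170)&(abs(P[...,1]+117)<150)).astype(np.uint8)
    k,l,st,ce=cv2.connectedComponentsWithStats(m); i=1+np.argmax(st[1:,4]); q=P[l==i]
    print(n,len(q),cv2.minAreaRect(q[:,:2].astype(np.float32)),np.median(q[:,2]))
```

```text
2.6 [464.2311106  277.71413788 213.91453858] [-1.79970787e+02  1.72273665e-03  6.96703231e+01] [-0.2792035  -0.20764008 -0.2155402 ] [-0.08458091  0.07187552  0.00807973] [2.96575542e+01 1.52576616e+01 9.40505987e+01 2.25309825e-02
 7.07118430e+01 4.99797854e+01]
cam [491.66519016 350.63216881 385.25372404] 54.50531
7749 ((464.8834533691406, 278.5801696777344), (199.05703735351562, 36.32011413574219), 69.44669342041016) 36.693049334476406
scene 2500 ((589.908447265625, -119.42356872558594), (239.8963165283203, 176.8968048095703), 5.194689750671387) 11.255919125195579
side 3969 ((585.7509155273438, -120.2618637084961), (238.9595489501953, 181.54638671875), 5.285006523132324) 12.440060027372953
```

Request:
send_rows --targets '[[[0, 0, 0, 0.003, 0.003, -0.2, -1], [0, 0, 0, 0, 0, -0.2, -1], [0, 0, 0, 0, 0, -0.2, -1], [0, 0, 0, 0, 0, -0.2, -1], [0, 0, 0, 0, 0, -0.15, -1], [0, 0, 0, 0, 0, -0.095, -1], [0, 0, 0, 0, 0, 0, -1], [0, 0, 0, 0, 0, 0, 1], [0, 0, 0, 0, 0, 0, 1], [0, 0, 0, 0, 0, 0, 1], [0, 0, 0, 0, 0, 0, 1], [0, 0, 0, 0, 0, 0, 1]]]' --grip_force 55

```text
time_s: 3.85
ee_pos: [465.7, 278.0, 5.6]
ee_rot: [180.0, -0.0, 69.6]
force: [-0.3, 0.4, 0.2]
gripper_width: 54.0
gripper_force: 0.0
```

Request:
send_rows --targets '[[[0, 0, 0, 0, 0, 0, 1], [0, 0, 0, 0, 0, 0, 1], [0, 0, 0, 0, 0, 0.1, 1], [0, 0, 0, 0, 0, 0.2, 1], [0, 0, 0, 0, 0, 0.2, 1], [0, 0, 0, 0, 0, 0.2, 1], [0, 0, 0, 0, 0, 0.2, 1], [0, 0, 0, 0, 0, 0.1, 1], [0, 0, 0, 0, 0, 0, 1], [0, 0, 0, 0, 0, 0, 1], [0, 0, 0, 0, 0, 0, 1], [0, 0, 0, 0, 0, 0, 1]]]'

```text
time_s: 5.05
ee_pos: [464.5, 277.3, 202.8]
ee_rot: [-179.8, 0.2, 69.6]
force: [-0.0, -0.6, -4.7]
gripper_width: 35.8
gripper_force: 55.0
```

Run:
```python
from h import *
for i in range(3):
    s=env.state(); print(s["time_s"],s["ee_pos"],s["ee_rot"],s["force"],s["torque"],s["gripper_width"],s["gripper_force"])
    im,D=optics.grab_frame("side")
cv2.imwrite("pics/s2.png",im[...,::-1])
c=cam("side");P=cloud(c,D);Z=P[...,2]; m=(D>0)&(abs(P[...,0]-465)<120)&(abs(P[...,1]-278)<130)&(Z>120)&(Z<230)
h=cv2.cvtColor(im,cv2.COLOR_RGB2HSV)
o=m&(h[...,0]>5)&(h[...,0]<20)&(h[...,1]>150)
q=P[o]; print(len(q)); a=np.array([.35,.937]); t=(q[:,:2]-[465,278])@a; print(np.polyfit(t,q[:,2],1), t.min(),t.max())
```

```text
5.05 [464.47920594 277.26476056 202.78183668] [-179.8424961     0.19815308   69.59276877] [-0.01480715 -0.63670155 -4.68797593] [-0.23368067  0.15346938  0.01225694] 35.751604609966805 54.99813258647919
5.1 [464.72619639 277.43595026 203.19155394] [-1.79875746e+02  1.56792608e-01  6.95934468e+01] [-0.67216297 -0.1053098  -3.90765033] [-0.22760139  0.10332716  0.03905283] 35.94679198264695 54.998093247413635
5.15 [464.93826992 277.55535454 203.55707242] [-1.79903694e+02  1.22954147e-01  6.95943757e+01] [-0.859254    0.45217638 -4.86460907] [-0.23658409  0.09899667  0.012153  ] 36.05796388316318 54.99813795089722
33
[-1.32964461e-03  2.22360985e+02] -79.56990520079385 6.1584035447667045
```

The wrist moment is about (-0.2, +0.1) N m under a -4.5 N load, so the heavy end is the +y end, which is tool +x. I'll turn that end toward the dock's -x and move over the dock.

Request:
send_rows --targets '[[[0, 0, 0.0917, 0.0446, -0.1414, 0.02, 1], [0, 0, 0.0917, 0.0446, -0.1414, 0.02, 1], [0, 0, 0.0917, 0.0446, -0.1414, 0.02, 1], [0, 0, 0.0917, 0.0446, -0.1414, 0.02, 1], [0, 0, 0.0917, 0.0446, -0.1414, 0.02, 1], [0, 0, 0.0917, 0.0446, -0.1414, 0.02, 1], [0, 0, 0.0917, 0.0446, -0.1414, 0.02, 1], [0, 0, 0.0917, 0.0446, -0.1414, 0.02, 1], [0, 0, 0.0917, 0.0446, -0.1414, 0.02, 1], [0, 0, 0.0917, 0.0446, -0.1414, 0.02, 1], [0, 0, 0.0917, 0.0446, -0.1414, 0.02, 1], [0, 0, 0.0917, 0.0446, -0.1414, 0.02, 1]]]'

```text
time_s: 6.4
ee_pos: [573.0, -62.7, 252.9]
ee_rot: [180.0, 0.0, 169.0]
force: [0.4, 0.4, -4.4]
gripper_width: 35.8
gripper_force: 55.0
```

Request:
send_rows --targets '[[[0, 0, 0.0917, 0.0446, -0.1414, 0.02, 1], [0, 0, 0.0917, 0.0446, -0.1414, 0.02, 1], [0, 0, 0, 0, 0, 0, 1], [0, 0, 0, 0, 0, 0, 1], [0, 0, 0, 0, 0, 0, 1], [0, 0, 0, 0, 0, 0, 1]]]'

```text
time_s: 7.0
ee_pos: [590.1, -117.1, 260.8]
ee_rot: [180.0, -0.0, -174.8]
force: [-0.4, -0.5, -4.2]
gripper_width: 36.0
gripper_force: 55.0
```

Run:
```python
from h import *
s=env.state(); print(s["time_s"],s["ee_pos"],s["ee_rot"],s["force"],s["torque"],s["qpos"])
c=cam("wrist"); im,D=optics.grab_frame("wrist"); cv2.imwrite("pics/w2.png",im[...,::-1]); np.savez("w2.npz",im=im,D=D,R=c[1],t=c[2]); P=cloud(c,D)
for k in("lug_hole","keeper_pivot","keeper_handle"):
    for r in optics.place_of("wrist",k)[:2]:
        z={"lug_hole":93,"keeper_pivot":103,"keeper_handle":147}[k]
        print(k,np.round(r["at"]),round(r["conf"],2),np.round(at_z(c,r["at"],z),1))
X,Y,Z=P[...,0],P[...,1],P[...,2]
h=cv2.cvtColor(im,cv2.COLOR_RGB2HSV)
m=(D>0)&(Z>7)&(Z<17)&(im.max(-1)<110)&(abs(X-590)<160)&(abs(Y+119)<120)
q=P[m].astype(np.float32);print("base",len(q),cv2.minAreaRect(q[:,:2]))
m=(D>0)&(Z>86)&(Z<98)&(h[...,0]>100)&(h[...,0]<125)&(h[...,1]>90)
q=P[m].astype(np.float32);print("lug",len(q),cv2.minAreaRect(q[:,:2]) if len(q) else 0)
m=(D>0)&(Z>97)&(Z<110)&(h[...,0]>15)&(h[...,0]<32)&(h[...,1]>120)
q=P[m].astype(np.float32);print("keeper",len(q),cv2.minAreaRect(q[:,:2]) if len(q) else 0)
```

```text
7.0 [ 590.10762021 -117.09402748  260.78365765] [ 1.79966418e+02 -2.15321595e-02 -1.74832193e+02] [-0.38504911 -0.5228159  -4.18512063] [ 0.07597567 -0.16802271  0.01053532] [-1.23328667e+01  1.94002575e+01  8.12810566e+01  2.59999718e-02
  7.93493211e+01 -1.07505479e+02]
lug_hole [261. 142.] 0.66 [ 532.7 -175.5   93. ]
keeper_pivot [394. 144.] 0.58 [523.9 -60.4 103. ]
keeper_handle [434.  57.] 0.76 [460.9 -49.9 147. ]Traceback (most recent call last):
  File "<stdin>", line 11, in <module>
cv2.error: OpenCV(4.12.0) /io/opencv/modules/imgproc/src/convhull.cpp:143: error: (-215:Assertion failed) total >= 0 && (depth == CV_32F || depth == CV_32S) in function 'convexHull'
```

View pics/w2.png

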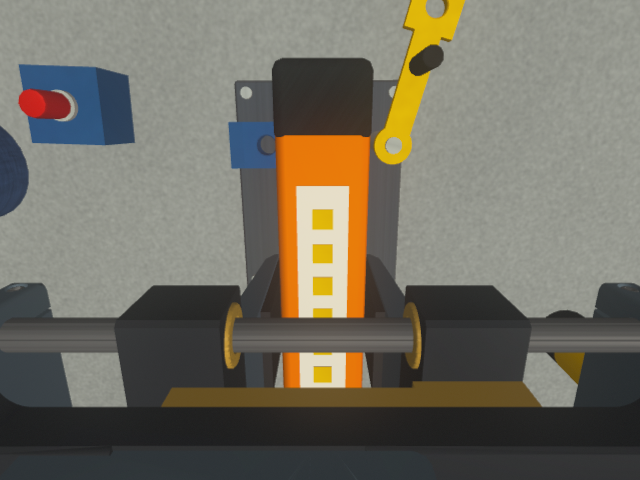

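The wrist view has the red pin at (50,104), the lug hole at (268,144), the keeper pivot at (393,146) and the handle at (427,58). The lamp's heavy end is toward the robot, and the moment confirms it. Next I'll fix the seat's sideways position from the grey supports.

Run:
```python
from h import *
w=np.load("w2.npz"); K=cam("wrist")[0]; c=(K,w["R"],w["t"])
print("lug",at_z(c,(268,144),93),"piv",at_z(c,(393,146),103),"handle",at_z(c,(433,50),147), "pinhead",at_z(c,(33,102),100))
a=np.radians(5.2); R=np.array([[np.cos(a),-np.sin(a)],[np.sin(a),np.cos(a)]]); o=np.array([593.,-111.])
for n in("scene","side"):
    z=np.load(f"{n}0.npz"); im,D=z["im"],z["D"]; P=cloud(cam(n),D); q=(P[...,:2]-o)@R; x,y,zz=q[...,0],q[...,1],P[...,2]
    base=(D>0)&(zz>6)&(zz<17)&(im.max(-1)<95)&(abs(x)<140)&(abs(y)<120)
    print(n,"base x",np.percentile(x[base],[.5,99.5]),"y",np.percentile(y[base],[.5,99.5]))
    for nm,lo,hi in(("low",-115,-58),("high",40,85)):
        m=(D>0)&(x>lo)&(x<hi)&(abs(y)<45)&(zz>22)&(zz<150)&(im.max(-1)-im.min(-1).astype(int)<40)
        print(nm,m.sum(),"x",np.round(np.percentile(x[m],[1,50,99])),"y",np.round(np.percentile(y[m],[1,5,50,95,99])),"z",np.round(np.percentile(zz[m],[1,99])))
        t=m&(zz>np.percentile(zz[m],99)-14); print("  top y",np.round(np.percentile(y[t],[1,50,99])),"x",np.round(np.percentile(x[t],[1,99])))
    h=cv2.cvtColor(im,cv2.COLOR_RGB2HSV); b=(D>0)&(x>-115)&(x<-55)&(abs(y)<40)&(zz>20)&(zz<90)&(h[...,1]>100)&(h[...,0]>10)&(h[...,0]<30)
    print("brass",b.sum(),np.round(np.percentile(x[b],[2,98])),np.round(np.percentile(y[b],[2,50,98])),np.round(np.percentile(zz[b],[2,50,98])))
im=np.load("side0.npz")["im"]; im2=np.load("scene0.npz")["im"]
A=cv2.resize(im[210:330,250:410],(640,480),interpolation=cv2.INTER_CUBIC); cv2.imwrite("pics/crop2.png",A[...,::-1])
```

```text
lug [ 533.66485827 -169.36858456   93.        ] piv [525.20357634 -61.30682003 103.        ] handle [456.7038558  -51.01872566 147.        ] pinhead [ 516.56383358 -366.26308743  100.        ]
scene base x [-114.25626023  111.98089131] y [-95.7419284   79.54480626]
low 125 x [-99. -90. -59.] y [-34. -27.  -2.  26.  28.] z [22. 78.]
  top y [-37. -34. -34.] x [-85. -76.]
high 448 x [56. 73. 80.] y [-27. -23.   2.  28.  30.] z [ 23. 113.]
  top y [-27.   1.  30.] x [50. 77.]
brass 72 [-84. -55.] [-22.  -1.  20.] [23. 41. 47.]
side base x [-126.6730705   105.41861526] y [-97.33791629  79.7710826 ]
low 257 x [-100.  -82.  -59.] y [-45. -36.   3.  33.  45.] z [22. 94.]
  top y [-45. -36.  32.] x [-84. -59.]
high 529 x [48. 55. 72.] y [-29. -27.  -3.  25.  28.] z [ 25. 114.]
  top y [-29. -11.  29.] x [47. 71.]
brass 120 [-83. -60.] [-34.   3.  21.] [23. 41. 73.]
```

View pics/crop2.png

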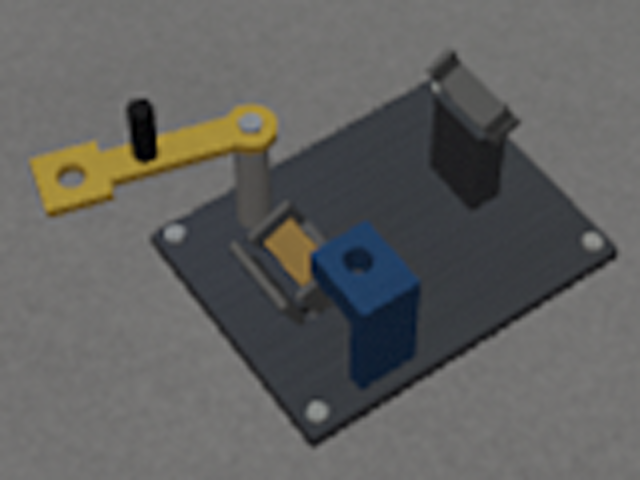

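The supports, brass pad, lug and pivot agree: dock origin about (593.5,-110.5), yaw 5.2°. I'll tilt to 25° and stop 120 mm back along the seat normal.

Request:
send_rows --targets '[[[0.005, -0.0553, 0, -0.041, 0.0025, -0.0765, 1], [0.005, -0.0553, 0, -0.041, 0.0025, -0.0765, 1], [0.005, -0.0553, 0, -0.041, 0.0025, -0.0765, 1], [0.005, -0.0553, 0, -0.041, 0.0025, -0.0765, 1], [0.005, -0.0553, 0, -0.041, 0.0025, -0.0765, 1], [0, 0, 0, 0, 0, 0, 1], [0, 0, 0, 0, 0, 0, 1], [0, 0, 0, 0, 0, 0, 1], [0, 0, 0, 0, 0, 0, 1]]]'

```text
time_s: 8.1
ee_pos: [551.3, -115.8, 186.1]
ee_rot: [-179.9, 25.1, -174.8]
force: [0.4, 0.1, -4.0]
gripper_width: 35.5
gripper_force: 55.0
```

Run:
```python
from h import *
s=env.state(); R=Ro.from_euler('xyz',s["ee_rot"],degrees=True).as_matrix(); print(s["time_s"],s["ee_pos"],s["ee_rot"],"toolx",R[:,0],"toolz",R[:,2]); print(s["qpos"])
# lamp pitch from fixed side cam + wrist: fit of orange points
a=np.radians(5.2); ax=np.array([np.cos(a),np.sin(a)])
for n in("side","wrist"):
    c=cam(n); im,D=optics.grab_frame(n); P=cloud(c,D); h=cv2.cvtColor(im,cv2.COLOR_RGB2HSV)
    m=(D>0)&(h[...,0]>6)&(h[...,0]<19)&(h[...,1]>170)&(P[...,2]>120)&(abs(P[...,0]-550)<110)&(abs(P[...,1]+115)<45)
    q=P[m]; t=(q[:,:2]-s["ee_pos"][:2])@ax; s_=(q[:,:2]-s["ee_pos"][:2])@[-ax[1],ax[0]]; k=np.polyfit(t,q[:,2],1); print(n,len(q),"pitch",np.degrees(np.arctan(k[0])),"x",np.percentile(t,[1,99]),"y",np.percentile(s_,[1,50,99]))
    if n=="wrist": b=np.polyfit(t,s_,1); print("yaw err",np.degrees(b[0]))
```

```text
8.1 [ 551.2851713  -115.83327707  186.06869187] [-179.94070383   25.1212106  -174.79107683] toolx [-0.9016726  -0.08220022 -0.42453463] toolz [ 0.42287515  0.03751185 -0.90541122]
[ -18.95445391    8.18090922  112.77341778   16.67469565   37.03785455
 -125.55057732]
side 474 pitch 24.372703116718302 x [-78.7580367   63.73651722] y [-18.35923497 -14.51332013  14.95783309]
wrist 10589 pitch 24.166412981188838 x [-78.19458079  19.48393036] y [-16.68092287   1.17683324  18.47853738]
yaw err 0.07564112839595945
```

Request:
send_rows --targets '[[[0, 0, 0, 0.036, 0.004, -0.075, 1], [0, 0, 0, 0.036, 0.004, -0.075, 1], [0, 0, 0, 0.036, 0.004, -0.075, 1], [0, 0, 0, 0.036, 0.004, -0.075, 1], [0, 0, 0, 0.036, 0.004, -0.075, 1], [0, 0, 0, 0.034, 0.003, -0.075, 1], [0, 0, 0, 0, 0, 0, 1], [0, 0, 0, 0, 0, 0, 1], [0, 0, 0, 0, 0, 0, 1], [0, 0, 0, 0, 0, 0, 1]]]'

```text
time_s: 9.2
ee_pos: [592.6, -111.1, 95.6]
ee_rot: [-180.0, 25.1, -174.8]
force: [0.6, -0.1, -5.3]
gripper_width: 35.6
gripper_force: 55.0
```

Run:
```python
from h import *
s=env.state(); print(s["time_s"],s["ee_pos"],s["ee_rot"],s["force"],s["torque"])
for n in("side","scene"):
    im,D=optics.grab_frame(n); np.savez(f"{n}3.npz",im=im,D=D)
    c=cam(n); u=proj(c,[593,-111,85]).astype(int); A=im[u[1]-60:u[1]+60,u[0]-50:u[0]+50]
    if n=="side": B=A
im=np.hstack([cv2.resize(A,(400,480),interpolation=cv2.INTER_CUBIC) for A in(B,A)]); cv2.imwrite("pics/c3.png",im[...,::-1])
```

```text
9.2 [ 592.55032251 -111.13866123   95.61956183] [-179.97512625   25.08463003 -174.84882653] [ 0.56229594 -0.13486057 -5.25777973] [-0.02469656  0.49610728 -0.0268489 ]
```

View pics/c3.png

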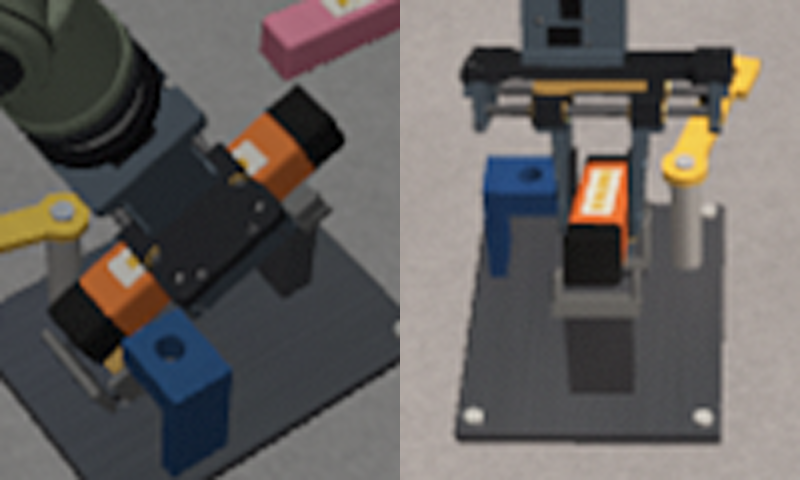

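Both views show the lamp lined up above the two supports, with side (left) and scene (right) agreeing on centring. Now I'll lower it the last 21 mm.

Request:
send_rows --targets '[[[0, 0, 0, 0.009, 0.001, -0.025, 1], [0, 0, 0, 0.009, 0.001, -0.025, 1], [0, 0, 0, 0.009, 0.001, -0.025, 1], [0, 0, 0, 0.008, 0.001, -0.025, 1], [0, 0, 0, 0, 0, 0, 1], [0, 0, 0, 0, 0, 0, 1], [0, 0, 0, 0, 0, 0, 1]]]'

```text
time_s: 10.0
ee_pos: [599.1, -110.2, 75.6]
ee_rot: [-180.0, 25.0, -174.8]
force: [-8.0, -0.6, 9.0]
gripper_width: 35.5
gripper_force: 55.0
```

Request:
send_rows --targets '[[[0, 0, 0, 0, 0, 0, 0], [0, 0, 0, 0, 0, 0, -0.4], [0, 0, 0, 0, 0, 0, -0.4], [0, 0, 0, 0, 0, 0, -0.4], [0, 0, 0, 0, 0, 0, -0.4], [0, 0, 0, 0, 0, 0, -0.4], [0, 0, 0, 0, 0, 0, -0.4]]]'

```text
time_s: 10.7
ee_pos: [599.2, -110.1, 74.4]
ee_rot: [180.0, 25.0, -174.9]
force: [0.2, 0.6, 0.2]
gripper_width: 63.9
gripper_force: 0.0
```

Run:
```python
from h import *
s=env.state(); print(s["time_s"],s["ee_pos"],s["force"],s["gripper_width"])
a=np.radians(5.2); R=np.array([[np.cos(a),-np.sin(a)],[np.sin(a),np.cos(a)]]); o=np.array([593.5,-110.5])
for n in("side","scene","wrist"):
    c=cam(n); im,D=optics.grab_frame(n); P=cloud(c,D); h=cv2.cvtColor(im,cv2.COLOR_RGB2HSV)
    q=(P[...,:2]-o)@R; m=(D>0)&(h[...,0]>6)&(h[...,0]<19)&(h[...,1]>170)&(abs(q[...,0])<100)&(abs(q[...,1])<30)&(P[...,2]<160)
    x=q[m][:,0];y=q[m][:,1];z=P[m][:,2]; t=abs(y)<10
    # top face: height along normal
    nn=-np.sin(np.radians(25))*x+np.cos(np.radians(25))*(z-85); top=nn>np.percentile(nn,97)-6
    u=x*np.cos(np.radians(25))+(z-85)*np.sin(np.radians(25))
    print(n,m.sum(),"pitch",np.degrees(np.arctan(np.polyfit(x[top],z[top],1)[0])),"y",np.percentile(y[top],[1,99]),"n",np.median(nn[top]),"u",np.percentile(u,[1,99]))
```

```text
10.7 [ 599.18878772 -110.14879537   74.41746155] [0.24016321 0.57722289 0.19438576] 63.892312868965945
side 340 pitch 25.189258180281385 y [-18.1540418   14.73886717] n 17.936522788063616 u [-72.60144345  75.70936678]
scene 143 pitch 25.077297385613573 y [-15.9429917   18.93273172] n 16.3902875849453 u [-82.2691627   99.86064241]
wrist 10622 pitch 24.20927695443471 y [-17.04968142  18.10049524] n 17.828893308144693 u [-71.39401751  34.69298346]
```

Lamp is seated: pitch 25°, height along the normal right. I'll back out along the normal, level the tool and go above the handle.

Request:
send_rows --targets '[[[0, 0, 0, -0.05, -0.0045, 0.109, -0.4], [0, 0, 0, -0.05, -0.0045, 0.109, -0.4], [0, 0, 0, -0.05, -0.0045, 0.109, -0.4], [0, 0, 0, -0.05, -0.0045, 0.109, -0.4], [0, 0, 0, -0.05, -0.0045, 0.109, -0.4], [-0.0042, 0.0461, 0, -0.074, 0.0525, 0.0385, -0.4], [-0.0042, 0.0461, 0, -0.074, 0.0525, 0.0385, -0.4], [-0.0042, 0.0461, 0, -0.074, 0.0525, 0.0385, -0.4], [-0.0042, 0.0461, 0, -0.074, 0.0525, 0.0385, -0.4], [-0.0042, 0.0461, 0, -0.074, 0.0525, 0.0385, -0.4], [-0.0042, 0.0461, 0, -0.074, 0.0525, 0.0385, -0.4], [0, 0, 0, 0, 0, 0, -0.4]]]'

```text
time_s: 12.05
ee_pos: [461.3, -50.8, 230.5]
ee_rot: [-180.0, 0.1, -174.7]
force: [0.3, 0.8, 0.3]
gripper_width: 63.9
gripper_force: 0.0
```

Request:
send_rows --targets '[[[0, 0, 0, 0, 0, 0, -0.4], [0, 0, 0, 0, 0, 0, -0.4], [0, 0, 0, 0, 0, 0, -0.4]]]'

```text
time_s: 12.35
ee_pos: [460.0, -52.1, 229.2]
ee_rot: [-180.0, -0.0, -174.9]
force: [-0.9, -0.0, -0.1]
gripper_width: 63.8
gripper_force: 0.0
```

Run:
```python
from h import *
s=env.state(); print(s["time_s"],s["ee_pos"],s["ee_rot"],s["gripper_width"])
def f(n):
    c=cam(n); im,D=optics.grab_frame(n); P=cloud(c,D); np.savez(f"{n}4.npz",im=im,D=D,R=c[1],t=c[2]); h=cv2.cvtColor(im,cv2.COLOR_RGB2HSV); Z=P[...,2]
    for nm,m in(("handle",(im.max(-1)<70)&(Z>139)&(Z<153)&(abs(P[...,0]-460)<25)&(abs(P[...,1]+51)<25)),
      ("keeper",(h[...,0]>15)&(h[...,0]<32)&(h[...,1]>120)&(Z>97)&(Z<110)&(P[...,0]<560)),
      ("red",((h[...,0]<6)|(h[...,0]>174))&(h[...,1]>150)&(Z>92)&(Z<108)&(abs(P[...,1]+367)<60)),
      ("lamp",(h[...,0]>6)&(h[...,0]<19)&(h[...,1]>170)&(abs(P[...,0]-590)<100)&(abs(P[...,1]+110)<40))):
        m=m&(D>0); q=P[m].astype(np.float32)
        if len(q)>5: r=cv2.minAreaRect(q[:,:2]); print(n,nm,len(q),np.round(r[0],1),np.round(r[1],1),round(r[2],1),"z",np.median(q[:,2]))
    for k,z in(("keeper_handle",147),("keeper_pivot",103),("lug_hole",93)):
        for r in optics.place_of(n,k)[:1]: print(n,k,np.round(r["at"]),round(r["conf"],2),np.round(at_z(c,r["at"],z),1))
for n in("wrist","side","scene"): f(n)
```

```text
12.35 [460.0201291  -52.08245523 229.19452718] [-1.79995420e+02 -2.39282690e-02 -1.74901817e+02] 63.80167809535928Traceback (most recent call last):
  File "<stdin>", line 13, in <module>
  File "<stdin>", line 10, in f
cv2.error: OpenCV(4.12.0) /io/opencv/modules/imgproc/src/convhull.cpp:143: error: (-215:Assertion failed) total >= 0 && (depth == CV_32F || depth == CV_32S) in function 'convexHull'
```

```bash
cat > look.py <<'E'
from h import *
def f(n,hx=460,hy=-51):
    c=cam(n); im,D=optics.grab_frame(n); P=cloud(c,D); h=cv2.cvtColor(im,cv2.COLOR_RGB2HSV); Z=P[...,2]
    for nm,m in(("handle",(im.max(-1)<70)&(Z>139)&(Z<153)&(abs(P[...,0]-hx)<25)&(abs(P[...,1]-hy)<25)),
      ("keeper",(h[...,0]>15)&(h[...,0]<32)&(h[...,1]>120)&(Z>97)&(Z<110)&(P[...,0]<570)),
      ("red",((h[...,0]<6)|(h[...,0]>174))&(h[...,1]>150)&(Z>92)&(Z<108)),
      ("lamp",(h[...,0]>6)&(h[...,0]<19)&(h[...,1]>170)&(abs(P[...,0]-590)<100)&(abs(P[...,1]+110)<40))):
        m=m&(D>0); q=P[m]
        if len(q)>5: r=cv2.minAreaRect(np.ascontiguousarray(q[:,:2],dtype=np.float32)); print(n,nm,len(q),np.round(r[0],1),np.round(r[1],1),round(r[2],1),"z",np.median(q[:,2]))
    for k,z in(("keeper_handle",147),("keeper_pivot",103),("lug_hole",93)):
        for r in optics.place_of(n,k)[:1]: print(n,k,np.round(r["at"]),round(r["conf"],2),np.round(at_z(c,r["at"],z),1))
    return im,c
E
python3 - <<'E'
from look import *
for n in("wrist","side","scene"): f(n)
E
```

```text
wrist handle 384 [459.6 -50.9] [14.6 14.2] 5.3 z 147.25630204946054
wrist keeper 4821 [468.1 -51.8] [ 40.  146.1] 80.2 z 103.47740640218167
wrist lamp 1150 [ 575.4 -111.1] [109.9  35.5] 5.1 z 86.43156006144432
wrist keeper_handle [323. 239.] 0.88 [460.5 -50.8 147. ]
wrist keeper_pivot [302. 295.] 0.82 [525.6 -63.  103. ]
wrist lug_hole [177. 285.] 0.74 [ 530.9 -174.7   93. ]
side handle 33 [459.3 -52.7] [12.6 11.8] 59.2 z 146.3661961712614
side keeper 533 [467.8 -50. ] [ 40.8 145. ] 82.8 z 103.09835753356607
side red 98 [ 516.3 -368.7] [20.6 21. ] 31.2 z 99.53422697507065
side lamp 676 [ 600.8 -110.5] [165.5  43.3] 2.4 z 94.71430846282962
side keeper_handle [283. 237.] 0.65 [455.9 -50.8 147. ]
side keeper_pivot [314. 240.] 0.6 [529.3 -60.8 103. ]
side lug_hole [338. 278.] 0.74 [ 526.5 -177.7   93. ]
scene handle 18 [464. -52.] [16.9 10.2] 23.1 z 144.83541612430017
scene keeper 222 [468.2 -52.7] [ 39.7 148.3] 77.5 z 102.14771907443145
scene red 44 [ 522.6 -364.6] [27.7 19.6] 38.4 z 98.25482169971323
scene lamp 141 [ 591.4 -111.7] [179.2  44.3] 8.5 z 99.63411600378817
scene keeper_handle [330. 202.] 0.63 [456.  -52.9 147. ]
scene keeper_pivot [328. 225.] 0.81 [505.3 -56.5 103. ]
scene lug_hole [289. 230.] 0.62 [ 526.  -165.4   93. ]
```

Request:
send_rows --targets '[[[0, 0, 0, 0, 0.005, -0.145, -0.4], [0, 0, 0, 0, 0, -0.145, -0.4], [0, 0, 0, 0, 0, -0.145, -0.4], [0, 0, 0, 0, 0, -0.145, -0.4], [0, 0, 0, 0, 0, 0, -0.4], [0, 0, 0, 0, 0, 0, 0.7], [0, 0, 0, 0, 0, 0, 1], [0, 0, 0, 0, 0, 0, 1], [0, 0, 0, 0, 0, 0, 1], [0, 0, 0, 0, 0, 0, 1], [0, 0, 0, 0, 0, 0, 1], [0, 0, 0, 0, 0, 0, 1]]]' --grip_force 12

```text
time_s: 14.2
ee_pos: [460.5, -50.7, 113.9]
ee_rot: [-180.0, 0.0, -174.9]
force: [-1.2, -0.0, 1.0]
gripper_width: 15.6
gripper_force: 12.0
```

Run:
```python
import numpy as np
p=np.array([524.5,-62.]); a0=170.4; a1=276.5; N=13
th=np.radians(np.linspace(a0,a1,N)); q=p+65*np.c_[np.cos(th),np.sin(th)]
print(q[0],q[-1]); print(np.round(np.diff(q,axis=0)/200,3).tolist())
```

```text
[460.41025759 -51.16003146] [ 531.85820889 -126.58217062]
[[-0.005, -0.05], [0.003, -0.05], [0.011, -0.049], [0.018, -0.047], [0.025, -0.043], [0.032, -0.039], [0.037, -0.034], [0.042, -0.027], [0.046, -0.021], [0.048, -0.013], [0.05, -0.006], [0.05, 0.002]]
```

Request:
send_rows --targets '[[[0, 0, 0, -0.005, -0.05, 0, 1], [0, 0, 0, 0.003, -0.05, 0, 1], [0, 0, 0, 0.011, -0.049, 0, 1], [0, 0, 0, 0.018, -0.047, 0, 1], [0, 0, 0, 0.025, -0.043, 0, 1], [0, 0, 0, 0.032, -0.039, 0, 1], [0, 0, 0, 0.037, -0.034, 0, 1], [0, 0, 0, 0.042, -0.027, 0, 1], [0, 0, 0, 0.046, -0.021, 0, 1], [0, 0, 0, 0.048, -0.013, 0, 1], [0, 0, 0, 0.05, -0.006, 0, 1], [0, 0, 0, 0.05, 0.002, 0, 1]]]'

```text
time_s: 15.4
ee_pos: [532.7, -127.0, 113.6]
ee_rot: [-179.9, -0.0, -174.8]
force: [-3.5, -1.7, 2.1]
gripper_width: 15.5
gripper_force: 12.0
```

Request:
send_rows --targets '[[[0, 0, 0, 0, 0, 0, 1], [0, 0, 0, 0, 0, 0, 1], [0, 0, 0, 0, 0, 0, 1]]]'

```text
time_s: 15.7
ee_pos: [532.9, -126.9, 113.7]
ee_rot: [-179.9, 0.1, -174.9]
force: [3.1, -4.1, -2.7]
gripper_width: 16.1
gripper_force: 12.0
```

Run:
```python
from look import *
s=env.state(); print(s["time_s"],s["ee_pos"],s["ee_rot"],s["force"],s["gripper_width"],s["qpos"])
for n in("side","wrist"):
    im,c=f(n,531,-126)
    print("pred handle0",531,-126)
    if n=="side":
        u=proj(c,[560,-120,90]).astype(int); A=cv2.resize(im[u[1]-60:u[1]+60,u[0]-80:u[0]+80],(640,480),interpolation=cv2.INTER_CUBIC); cv2.imwrite("pics/c5.png",A[...,::-1])
```

```text
15.7 [ 532.93262736 -126.9030625   113.68902549] [-1.79868574e+02  1.44621245e-01 -1.74856238e+02] [ 3.07618896 -4.1467518  -2.71105754] 16.068922413600063 [-1.45508229e+01  2.06002676e+01  1.01832425e+02 -8.90385998e-02
  5.73868867e+01 -1.09646549e+02]
side handle 27 [ 516.8 -131.1] [ 9.  31.9] 17.3 z 144.34322152381208
side keeper 466 [ 525.6 -120. ] [ 41.6 145.4] 4.5 z 103.19568593168617
side red 103 [ 516.8 -368.7] [22.3 20.6] 42.5 z 99.89026977044001
side lamp 201 [ 590.  -115.8] [149.9  39.9] 6.9 z 124.30136115699185
side keeper_handle [327. 248.] 0.89 [ 527.2 -128.   147. ]
side keeper_pivot [347. 249.] 0.69 [ 584.  -123.2  103. ]
side lug_hole [339. 278.] 0.73 [ 530.8 -178.9   93. ]
pred handle0 531 -126
wrist handle 1914 [ 531.2 -126.6] [33. 37.] 4.7 z 146.9650123690616
wrist keeper 9242 [ 523.1 -119.1] [ 31.9 146.3] 2.4 z 103.38664950333862
wrist lamp 795 [ 554.5 -125.7] [34.1 88.4] 74.0 z 98.90585569652714
wrist keeper_handle [323. 310.] 0.63 [ 528.  -126.1  147. ]
wrist keeper_pivot [447. 274.] 0.89 [524.6 -61.6 103. ]
wrist lug_hole [236. 266.] 0.73 [ 534.4 -173.6   93. ]
pred handle0 531 -126
```

View pics/c5.png

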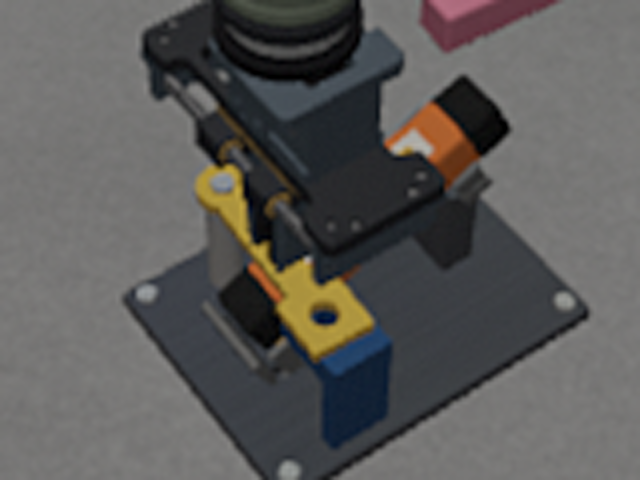

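Side crop: the keeper lies over the lug, its hole at (325,313) above the blue lug. I'll nudge it to the stop, release and rise.

Request:
send_rows --targets '[[[0, 0, 0, 0.01, 0.001, 0, 1], [0, 0, 0, 0.01, 0.001, 0, 1], [0, 0, 0, 0, 0, 0, 1], [0, 0, 0, 0, 0, 0, 0], [0, 0, 0, 0, 0, 0, 0], [0, 0, 0, 0, 0, 0, 0], [0, 0, 0, 0, 0, 0.15, 0], [0, 0, 0, 0, -0.1, 0.2, 0], [0, 0, 0, 0, -0.1, 0.2, 0], [0, 0, 0, 0, 0, 0, 0], [0, 0, 0, 0, 0, 0, 0], [0, 0, 0, 0, 0, 0, 0]]]'

```text
time_s: 17.3
ee_pos: [534.8, -164.8, 222.3]
ee_rot: [179.9, -0.2, -174.9]
force: [-0.0, 0.1, -1.3]
gripper_width: 45.8
gripper_force: 0.0
```

Run:
```python
from look import *
s=env.state(); print(s["time_s"],s["ee_pos"],s["ee_rot"],s["force"],s["gripper_width"])
im,c=f("wrist",531,-126); cv2.imwrite("pics/w6.png",im[...,::-1]); np.savez("w6.npz",R=c[1],t=c[2])
f("side",531,-126)
```

```text
17.3 [ 534.80510337 -164.8311617   222.27406502] [ 1.79917262e+02 -1.54690534e-01 -1.74850714e+02] [-0.00760497  0.05125893 -1.29295174] 45.832958347355216
wrist handle 408 [ 529.7 -127.1] [14.5 14.3] 22.7 z 147.19971326253054
wrist keeper 5418 [ 529.1 -118.6] [ 40.3 145.9] 5.1 z 103.41114096535233
wrist red 822 [ 517.2 -366.6] [22.6 23.5] 22.2 z 100.13951575232332
wrist lamp 1918 [ 589.5 -114.4] [152.2  43.6] 5.1 z 99.6307616196236
wrist keeper_handle [377. 240.] 0.8 [ 530.3 -126.4  147. ]
wrist keeper_pivot [448. 223.] 0.79 [523.9 -63.6 103. ]
wrist lug_hole [308. 220.] 0.95 [ 533.6 -175.8   93. ]
side handle 35 [ 528.6 -128.5] [12.4 11.2] 60.2 z 146.12690144365692
side keeper 558 [ 526.4 -120.2] [ 41.3 145.9] 7.8 z 103.22427338232546
side red 99 [ 515.7 -369.1] [20.4 19.9] 5.9 z 99.96502619690264
side lamp 366 [ 591.  -114.3] [148.3  43. ] 7.5 z 90.44807053716107
side keeper_handle [327. 248.] 0.88 [ 527.7 -126.6  147. ]
side keeper_pivot [450. 409.] 0.72 [ 556.  -533.3  103. ]
side lug_hole [340. 276.] 0.91 [ 533.2 -176.5   93. ]
```

View pics/w6.png

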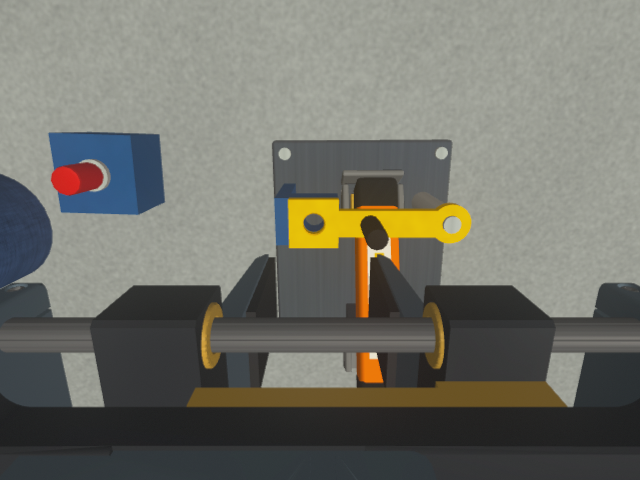

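Keeper is shut: its axis at 5.1° matches the dock, its hole is at (314,223), and the pin's red head is at (67,180). I'll go above the pin with the gripper turned 90°, so the body stays clear of the roll.

Request:
send_rows --targets '[[[0, 0, -0.0909, -0.008, -0.092, 0, 0], [0, 0, -0.0909, -0.008, -0.092, 0, 0], [0, 0, -0.0909, -0.008, -0.092, 0, 0], [0, 0, -0.0909, -0.008, -0.092, 0, 0], [0, 0, -0.0909, -0.008, -0.092, 0, 0], [0, 0, -0.0909, -0.008, -0.092, 0, 0], [0, 0, -0.0909, -0.008, -0.092, 0, 0], [0, 0, -0.0909, -0.008, -0.092, 0, 0], [0, 0, -0.0909, -0.008, -0.092, 0, 0], [0, 0, -0.0909, -0.008, -0.092, 0, 0], [0, 0, -0.0909, -0.008, -0.092, 0, 0], [0, 0, 0, 0, 0, 0, 0]]]'

```text
time_s: 18.9
ee_pos: [517.8, -369.9, 223.2]
ee_rot: [-180.0, 0.0, 95.0]
force: [0.9, 0.1, 0.1]
gripper_width: 45.4
gripper_force: 0.0
```

Request:
send_rows --targets '[[[0, 0, 0, 0, 0, 0, 0], [0, 0, 0, 0, 0, 0, 0], [0, 0, 0, 0, 0, 0, 0]]]'

```text
time_s: 19.2
ee_pos: [518.3, -367.1, 223.8]
ee_rot: [-180.0, -0.0, 95.3]
force: [-0.5, -0.3, -0.4]
gripper_width: 45.7
gripper_force: 0.0
```

Run:
```python
from look import *
w=np.load("w6.npz"); K=cam("wrist")[0]; print("hole",at_z((K,w["R"],w["t"]),(314,223),103))
s=env.state(); print(s["time_s"],s["ee_pos"],s["ee_rot"],s["force"],s["gripper_width"])
c=cam("wrist"); im,D=optics.grab_frame("wrist"); P=cloud(c,D); h=cv2.cvtColor(im,cv2.COLOR_RGB2HSV); Z=P[...,2]; cv2.imwrite("pics/w7.png",im[...,::-1])
b=(h[...,0]>100)&(h[...,0]<125)&(h[...,1]>100)
R=lambda m:(lambda q:(len(q),cv2.minAreaRect(np.ascontiguousarray(q[:,:2],dtype=np.float32)),np.median(q[:,2])))(P[m&(D>0)])
print("red",R(((h[...,0]<6)|(h[...,0]>174))&(h[...,1]>150)&(Z>96)&(Z<106)))
print("block",R(b&(Z>55)&(Z<65)&(abs(P[...,1]+367)<60)))
z=np.load("side0.npz"); D=z["D"]; P=cloud(cam("side"),D); Z=P[...,2]; m=(Z>192)&(Z<206)&(P[...,1]<-400)
print("roll",R(m))
```

```text
hole [ 533.55853527 -170.69814506  103.        ]
19.2 [ 518.2936282  -367.09119994  223.78069094] [-1.79989712e+02 -2.85856966e-02  9.52743635e+01] [-0.46701634 -0.26422081 -0.36666936] 45.68513490999034
red (613, ((517.5183715820312, -367.062255859375), (22.66721534729004, 22.111526489257812), 75.33940124511719), np.float64(100.28452989568811))
block (4643, ((517.6594848632812, -367.522216796875), (69.34707641601562, 70.26611328125), 3.244398355484009), np.float64(60.49852323861369))
roll (3402, ((592.3849487304688, -512.4197387695312), (118.91133117675781, 118.5551986694336), 58.5328254699707), np.float64(200.17510313839404))
```

Request:
send_rows --targets '[[[0, 0, 0, -0.0035, 0, -0.2, 0], [0, 0, 0, 0, 0, -0.2, 0], [0, 0, 0, 0, 0, -0.2, 0], [0, 0, 0, 0, 0, -0.12, 0], [0, 0, 0, 0, 0, -0.055, 0], [0, 0, 0, 0, 0, 0, 0], [0, 0, 0, 0, 0, 0, 0], [0, 0, 0, 0, 0, 0, 1], [0, 0, 0, 0, 0, 0, 1], [0, 0, 0, 0, 0, 0, 1], [0, 0, 0, 0, 0, 0, 1], [0, 0, 0, 0, 0, 0, 1]]]' --grip_force 40

```text
time_s: 20.45
ee_pos: [517.8, -368.3, 69.7]
ee_rot: [179.9, 0.0, 95.1]
force: [0.6, 0.3, 5.7]
gripper_width: 23.5
gripper_force: 40.0
```

Request:
send_rows --targets '[[[0, 0, 0, 0, 0, 0, 1], [0, 0, 0, 0, 0, 0, 1], [0, 0, 0, 0, 0, 0, 1]]]'

```text
time_s: 20.75
ee_pos: [517.8, -368.4, 69.7]
ee_rot: [179.9, 0.0, 95.1]
force: [-0.2, 0.0, 6.7]
gripper_width: 23.3
gripper_force: 40.0
```

Request:
send_rows --targets '[[[0, 0, 0, 0, 0, 0.1, 1], [0, 0, 0, 0, 0, 0.15, 1], [0, 0, 0, 0, 0, 0.2, 1], [0, 0, 0, 0, 0, 0.2, 1], [0, 0, 0, 0.008, 0.09, 0, 1], [0, 0, 0, 0.008, 0.09, 0, 1], [0, 0, 0, 0.008, 0.09, 0, 1], [0, 0, 0, 0.008, 0.09, 0, 1], [0, 0, 0, 0.008, 0.09, 0, 1], [0, 0, 0, 0.008, 0.09, 0, 1], [0, 0, 0, 0.008, 0.09, 0, 1], [0, 0, 0, 0, 0, 0, 1]]]'

```text
time_s: 21.95
ee_pos: [528.8, -239.3, 198.7]
ee_rot: [-180.0, -0.1, 95.3]
force: [-0.1, 0.5, -1.0]
gripper_width: 23.3
gripper_force: 40.0
```

Request:
send_rows --targets '[[[0, 0, 0, 0, 0, 0, 1], [0, 0, 0, 0, 0, 0, 1], [0, 0, 0, 0, 0, 0, 1], [0, 0, 0, 0, 0, 0, 1]]]'

```text
time_s: 22.35
ee_pos: [528.5, -242.7, 198.6]
ee_rot: [-180.0, -0.0, 95.1]
force: [0.5, -0.4, -1.4]
gripper_width: 23.0
gripper_force: 40.0
```

Run:
```python
from look import *
s=env.state(); print(s["time_s"],s["ee_pos"],s["ee_rot"],s["force"],s["gripper_width"])
for n in("wrist","side","scene"):
    c=cam(n); im,D=optics.grab_frame(n); P=cloud(c,D); h=cv2.cvtColor(im,cv2.COLOR_RGB2HSV); Z=P[...,2]
    np.savez(f"{n}8.npz",im=im,D=D,R=c[1],t=c[2])
    if n=="wrist": W=im
    X,Y=P[...,0]-s["ee_pos"][0],P[...,1]-s["ee_pos"][1]
    m=(D>0)&(abs(X)<30)&(abs(Y)<30)&(Z>120)&(Z<195)
    for lo in(125,140,155,170,185):
        q=m&(Z>lo)&(Z<lo+15)
        if q.sum()>3: print(n,lo,q.sum(),"x",np.round([X[q].min(),X[q].mean(),X[q].max()],1),"y",np.round([Y[q].min(),Y[q].mean(),Y[q].max()],1))
S=np.load("side8.npz")["im"]; u=proj(cam("side"),s["ee_pos"]).astype(int); A=cv2.resize(S[u[1]-50:u[1]+50,u[0]-33:u[0]+33],(317,480),interpolation=cv2.INTER_CUBIC)
cv2.imwrite("pics/c8.png",np.hstack([A,cv2.resize(W[:400],(480,300)) if 0 else cv2.resize(W,(480,480))])[...,::-1])
```

```text
22.35 [ 528.5407779  -242.65685506  198.58429667] [-1.79983131e+02 -4.66712689e-03  9.50946784e+01] [ 0.48028228 -0.38573558 -1.35880771] 23.024145920270836
wrist 140 88 x [-5.4  0.   6.4] y [0.6 5.2 7. ]
wrist 155 91 x [-4.8  0.1  5.3] y [3.4 5.8 7.1]
wrist 185 455 x [-12.   -0.4  12.5] y [ 0.2 10.9 15.1]
side 140 12 x [-5.7 -2.7  5.2] y [-5.7 -1.6  2.1]
side 155 23 x [-7.3 -2.5  3. ] y [-5.8 -2.9  2.4]
side 170 6 x [-5.9 -2.2  2. ] y [-4.5 -3.6 -1.9]
side 185 20 x [-5.7  1.5 11.8] y [-12.5 -10.1  -5.7]
scene 140 15 x [-3.1  4.4  9.5] y [-4.4  2.3  7. ]
scene 155 19 x [0.4 5.5 9.6] y [-3.5  2.8  7.8]
scene 170 15 x [ 2.9  6.5 10.7] y [-2.3  3.3  7.2]
scene 185 17 x [ 7.6 12.5 16.9] y [-9.   2.7 14.7]
```

View pics/c8.png

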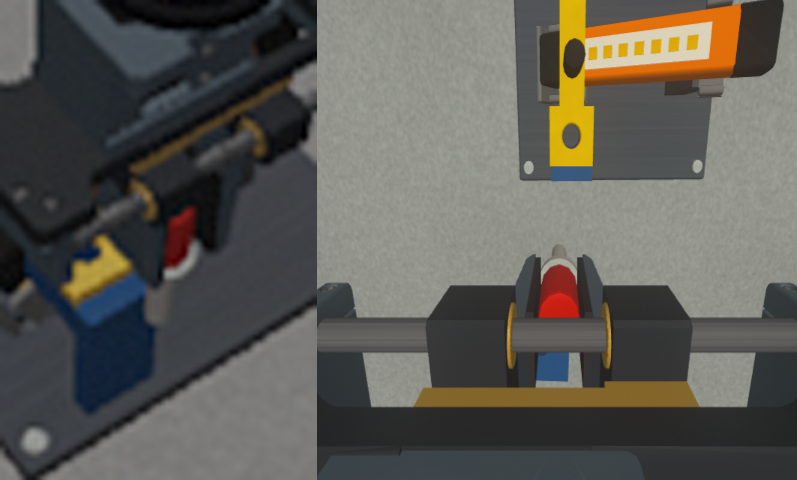

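Pin hangs upright, its axis about 1 mm to +y of the TCP. The keeper's hole shows at about (339,135) in wrist pixels.

Run:
```python
from h import *
w=np.load("wrist8.npz"); im=w["im"]; c=(cam("wrist")[0],w["R"],w["t"]); h=cv2.cvtColor(im,cv2.COLOR_RGB2HSV)
y=((h[...,0]>18)&(h[...,0]<32)&(h[...,1]>150)).astype(np.uint8); y[:, :250]=0
cs,hi=cv2.findContours(y,cv2.RETR_CCOMP,cv2.CHAIN_APPROX_NONE)
for k,cc in enumerate(cs):
    if hi[0][k][3]>=0 and cv2.contourArea(cc)>100:
        P=np.array([at_z(c,p[0],103)[:2] for p in cc]); (a,b),r=cv2.minEnclosingCircle(cc.astype(np.float32)); print((a,b),r,cv2.minAreaRect(P.astype(np.float32)))
```

```text
(338.35540771484375, 135.93373107910156) 13.201435089111328 ((533.8993530273438, -171.1885528564453), (16.72403335571289, 16.98862648010254), 50.919002532958984)
```

Request:
send_rows --targets '[[[0, 0, 0, 0.0065, 0.09, 0, 1], [0, 0, 0, 0.0065, 0.09, 0, 1], [0, 0, 0, 0.0065, 0.09, 0, 1], [0, 0, 0, 0.0065, 0.0825, 0, 1], [0, 0, 0, 0, 0, -0.06, 1], [0, 0, 0, 0, 0, -0.06, 1], [0, 0, 0, 0, 0, -0.03, 1], [0, 0, 0, 0, 0, 0, 1], [0, 0, 0, 0, 0, 0, 1], [0, 0, 0, 0, 0, 0, 1], [0, 0, 0, 0, 0, 0, 1]]]'

```text
time_s: 23.6
ee_pos: [534.1, -171.9, 169.1]
ee_rot: [180.0, 0.0, 95.1]
force: [0.1, 0.6, -0.7]
gripper_width: 23.4
gripper_force: 40.0
```

Run:
```python
from h import *
s=env.state(); print(s["time_s"],s["ee_pos"],s["ee_rot"],s["force"])
im,D=optics.grab_frame("wrist"); c=cam("wrist"); P=cloud(c,D); Z=P[...,2]; X,Y=P[...,0]-533.8,P[...,1]+171.2
print(env.state()["ee_pos"])
m=(D>0)&(np.hypot(X,Y)<22)
for lo in(108,116,124,132):
    q=m&(Z>lo)&(Z<lo+8)
    if q.sum()>3: print(lo,q.sum(),"x",np.round([X[q].min(),X[q].mean(),X[q].max()],1),"y",np.round([Y[q].min(),Y[q].mean(),Y[q].max()],1))
im2,_=optics.grab_frame("side"); u=proj(cam("side"),[534,-171,110]).astype(int); A=cv2.resize(im2[u[1]-30:u[1]+30,u[0]-25:u[0]+25],(400,480),interpolation=cv2.INTER_CUBIC)
B=cv2.resize(im[180:340,240:400],(400,480)); cv2.imwrite("pics/c9.png",np.hstack([A,cv2.resize(im[100:340,220:420],(400,480))])[...,::-1])
```

```text
23.6 [ 534.09658359 -171.93447391  169.09044516] [1.79961569e+02 1.23380457e-02 9.51205095e+01] [ 0.12255837  0.63840933 -0.72988672]
[ 534.04575531 -171.84626633  169.04441065]
116 74 x [-5.1  0.3  6.8] y [0.2 4.6 6.1]
124 75 x [-4.6  0.4  6.5] y [1.4 5.  6.5]
132 30 x [-3.9  0.3  4.9] y [3.7 5.5 6.3]
```

View pics/c9.png

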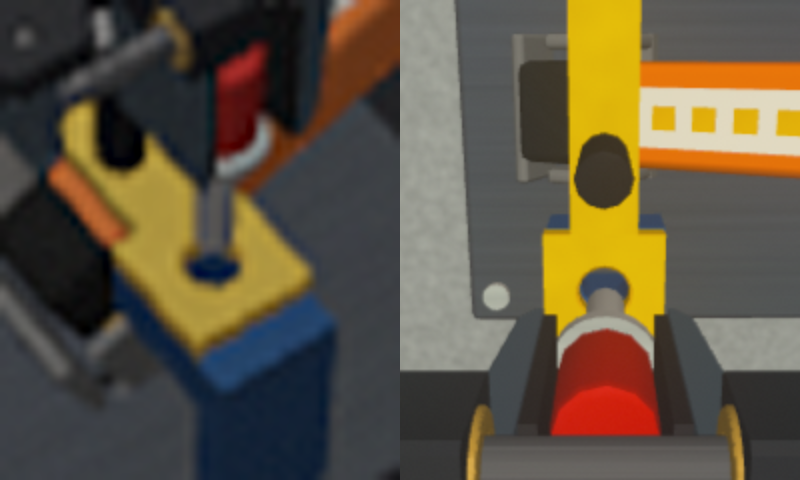

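The crop shows the shank centred over the hole in both views. Pushing down, in two steps.

Request:
send_rows --targets '[[[0, 0, 0, -0.001, 0, -0.03, 1], [0, 0, 0, 0, 0, -0.03, 1], [0, 0, 0, 0, 0, -0.03, 1], [0, 0, 0, 0, 0, -0.03, 1], [0, 0, 0, 0, 0, -0.03, 1], [0, 0, 0, 0, 0, 0, 1], [0, 0, 0, 0, 0, 0, 1]]]'

```text
time_s: 24.4
ee_pos: [533.7, -171.6, 138.5]
ee_rot: [-180.0, -0.0, 95.1]
force: [-0.2, -0.1, -0.3]
gripper_width: 23.2
gripper_force: 40.0
```

Request:
send_rows --targets '[[[0, 0, 0, 0, 0, -0.03, 1], [0, 0, 0, 0, 0, -0.03, 1], [0, 0, 0, 0, 0, -0.03, 1], [0, 0, 0, 0, 0, -0.03, 1], [0, 0, 0, 0, 0, -0.015, 1], [0, 0, 0, 0, 0, 0, 1], [0, 0, 0, 0, 0, 0, 1]]]'

```text
time_s: 25.1
ee_pos: [534.0, -171.4, 112.6]
ee_rot: [179.9, -0.0, 95.1]
force: [-1.3, 0.3, 4.8]
gripper_width: 23.3
gripper_force: 40.0
```

Request:
send_rows --targets '[[[0, 0, 0, 0, 0, 0, 0], [0, 0, 0, 0, 0, 0, 0], [0, 0, 0, 0, 0, 0, 0], [0, 0, 0, 0, 0, 0, 0], [0, 0, 0, 0, 0, 0.1, 0], [0, 0, 0, 0, 0, 0.2, 0], [0, 0, 0, 0, 0, 0.2, 0], [0, 0, 0, 0, -0.1, 0.1, 0], [0, 0, 0, 0, -0.1, 0, 0], [0, 0, 0, 0, 0, 0, 0], [0, 0, 0, 0, 0, 0, 0], [0, 0, 0, 0, 0, 0, 0]]]'

```text
time_s: 26.3
ee_pos: [533.3, -210.7, 230.9]
ee_rot: [-179.9, -0.1, 95.2]
force: [-0.6, 0.5, -1.0]
gripper_width: 45.8
gripper_force: 0.0
```

Run:
```python
from look import *
s=env.state(); print(s["time_s"],s["ee_pos"],s["force"])
im,c=f("wrist",531,-126); f("side",531,-126)
im2,D=optics.grab_frame("side"); P=cloud(cam("side"),D)
h=cv2.cvtColor(im2,cv2.COLOR_RGB2HSV); m=(D>0)&((h[...,0]<6)|(h[...,0]>174))&(h[...,1]>150)&(abs(P[...,1]+171)<40); q=P[m]; print("head",q[:,2].max(),q[q[:,2]>138].mean(0) if (q[:,2]>138).any() else 0)
u=proj(cam("side"),[570,-130,90]).astype(int); A=cv2.resize(im2[u[1]-60:u[1]+60,u[0]-80:u[0]+80],(640,480),interpolation=cv2.INTER_CUBIC); cv2.imwrite("pics/c10.png",A[...,::-1])
```

```text
26.3 [ 533.2526159  -210.71780731  230.88933618] [-0.59235328  0.52121441 -1.02437651]
wrist handle 408 [ 530.4 -126.6] [14. 14.] 49.5 z 147.4390012975606
wrist keeper 5341 [ 530.2 -119. ] [ 40.  143.8] 5.1 z 103.52438028417096
wrist lamp 4460 [ 598.1 -109.3] [113.2  35.4] 5.1 z 116.64587840756911
wrist keeper_handle [330. 113.] 0.81 [ 530.6 -124.7  147. ]
wrist keeper_pivot [328.  22.] 0.97 [524.1 -62.  103. ]
wrist lug_hole [324. 174.] 0.91 [ 531.2 -171.1   93. ]
side keeper 373 [ 526.5 -121. ] [ 40.8 144.5] 8.3 z 103.0338279269268
side lamp 240 [ 591.7 -113.5] [147.8  41.4] 5.4 z 91.87527571975346
side keeper_handle [325. 245.] 0.64 [ 527.8 -118.2  147. ]
side keeper_pivot [311. 238.] 0.89 [525.6 -52.  103. ]
side lug_hole [339. 273.] 0.79 [ 535.9 -168.9   93. ]
head 146.83023657604778 [ 531.85392155 -173.92516016  142.67073827]
```

View pics/c10.png

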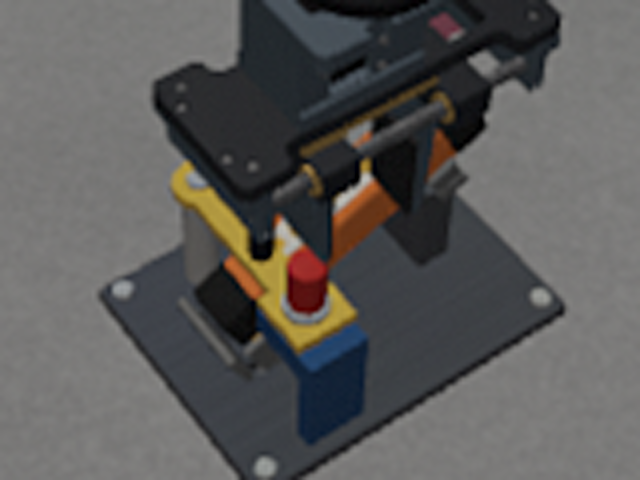

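The crop shows the pin seated: red head upright at (305,280), collar on the keeper, head top at about 145 mm (143 expected). The lamp and keeper are in place and the gripper is clear, so I'm handing it in.

```bash
python3 -c "
from workcell import env
print(env.job_done())"
```

```text
the job is handed in; nothing more can be done
None
```

The job is handed in: the lamp is in the dock with its battery end low, the keeper is shut, and the pin is fully down. My last measurements agree with this; the pad itself I judged only from how the lamp sits, and no verdict came back.

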